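# Unlock the recycling carousel and hold the knobbed jar at the pointer

## Robot

A 6-joint arm with a two-finger parallel gripper is mounted at the origin on the work surface. World frame = base frame: x ahead of the robot, y to its left, z up, the work surface at z = 0. Lengths are in m, angles in degrees, forces in N, time in s.
With the tool pointing down it reaches from about 0.325 to 0.85 m from the base axis. Payload 15.5 kg.
Tool frame: the origin (TCP) lies at the very end of the fingers, on their centre line; the grasp point (between the pads) lies arm.grip_depth behind it (arm.grip_depth is the distance from the TCP to the grasp point, in m); z points along the fingers, y is the line along which they close (so a half turn about z gives the same grasp; the last joint's range is limited). The gripper opens to 91 mm and grips with 3 to 60 N. Pads are 32 mm wide; open, the fingers measure 118 mm over their backs; the gripper's body (76 mm by 178 mm) begins 60 mm behind the grasp point.
Start: joints at [-80.701, 28.281, 77.091, -0, 74.628, -5.472], TCP at [0.159, -0.604, 0.214] pointing down, gripper open.
Joint ranges: [-166.48, 166.48], [-47.26, 123.95], [12.59, 153.08], [-70.14, 250.14], [6.76, 159.57], [-176.63, 176.63]. Speed limits (degrees/s): [108.29, 108.29, 147.25, 172.46, 172.46, 172.46].

## Interface

Orientations are given as a 3x3 rotation matrix whose columns are the frame's x, y, z axes.
In Python, from rig import arm gives the robot as it stands. Calls block until the motion is done:
- arm.move_to(position, orientation): joint-space move of the TCP to a pose.
- arm.move_l(position, orientation=None, feed=0.15): straight line of the TCP; orientation=None keeps the orientation; feed is the mean speed in m/s.
- arm.move_joints(angles): joint-space move.
- arm.grip(opening): finger opening in m; the grip force is fixed at half the most; returns when the fingers have stopped.
- arm.sleep(seconds).
- arm.solve_ik(position, orientation): joint angles nearest the present ones, or None.
- arm.snapshot(name): name is "side" or "top" or "wrist"; returns the picture (480x640x3 uint8, red, green, blue); there is no depth.
- arm.get_calibration(name): a dict with "intrinsics" (3x3 intrinsics, pixels), "cam_to_world" (4x4, takes a point from camera to world coordinates). Camera axes: x right, y down, z forward; pixel columns grow to the right and rows downward; lengths in m; the calibration is good to about 2 mm. The wrist camera is an equidistant fisheye: a pixel r from the principal point sees the ray r / f radians off the axis. A picture is of the moment at which its call begins: read the wrist's pose just before it. get_calibration takes no time and is no camera call; for the wrist camera it gives the pose at the moment of the call.
A pose or a line that the arm cannot do raises arm.Unreachable and nothing moves.
- arm.sign_off(): hands the job in; it is judged then, once.
Readings, each from a call of its own:
- arm.current_t(): time.
- arm.current_joint_positions(): joint angles.
- arm.current_dq(): joint speeds.
- arm.current_tau(): joint torques, N m.
- arm.current_ee_pos(): TCP position.
- arm.current_tool_rot(): TCP orientation.
- arm.current_force(): force on the tool from outside, world axes, zero at the start.
- arm.current_torque(): the same for the moment, N m.
- arm.current_width(): finger opening in m.
- arm.current_grasp_force(): force on a finger pad.
Only numpy, scipy, OpenCV 4.12 (cv2) and the standard library are available. Lean on these libraries where they do the work, as an engineer would, in place of code of your own. Each camera call takes 0.05 s, during which the arm holds its last target. There are 200 camera calls.

## Task

Unlock the small-parts carousel on the recycling shelf: turn the T-handled locking pin a quarter turn anticlockwise (seen from above) until it stops, lift it out and leave it standing or leaning in the empty yogurt pot, with the pot still upright in its dish. Then turn the carousel until the one jar with a knob on its lid stands in line with the dark pointer beside the carousel, and keep hold of it there, still, against the return spring: finish while gripping it. Do not disturb the bottle and the flattened cans.

Things in the scene. Friction and masses are not known exactly. Their poses are not given: they have to be found in the camera images.
- base: Fixed aluminium carousel base, 224 mm across. Origin on the carousel's vertical axis at shelf height; its x axis points (level) to the bayonet lock, a 52 mm square block 135 mm from the axis whose top is 32 mm above the shelf. The keyhole slot in that top (36 x 13 mm) runs along the base's x axis.
- turntable: Grey disc, 210 mm across, top 46 mm above the shelf, carrying three fixed jars. Origin on the carousel's axis at shelf height; x points to the ear, -x to the knobbed jar. Turns 2.8 rad either way about the vertical once the pin is out (before, only about 0.1 rad). A weak spring (0.06 N m per rad, 2 N at the knob at most) turns it back to ear-over-lock when let go.
- ear (a point): Centre of the 38 mm square window in the turntable's ear, 135 mm from the axis, 40 mm above the shelf, ear outside 58 mm square and 8 mm thick. The locked pin passes up through this window.
- jar_knob (a point): Point on the axis of the round steel knob (24 mm diameter, 116 to 150 mm above the shelf) on the jar to be brought to the pointer; the point is 138 mm above the shelf, 70 mm from the carousel's axis. The carousel can be turned by this knob, which may pivot in the fingers. All three jars: 70 mm from the axis, 120 degrees apart, 62 mm across, lid tops at 116 mm; the other two lids are flat.
- pointer: Fixed dark steel pointer on the shelf, 26 mm wide, 20 mm high, 117 to 185 mm from the carousel's axis, its tip towards the axis. Origin on the carousel's axis at shelf height; x points outward along the pointer. The knobbed jar gets there by turning the carousel clockwise (from above) 0.7 to 2.2 rad from the locked position.
- aim (a point): Where jar_knob must come to: on the pointer's line, 70 mm from the carousel's axis, 138 mm above the shelf.
- pin: Loose steel locking pin, about 70 g, 100 mm tall, upright in the lock. Origin at the centre of its foot (2 mm above the shelf while locked), z up the shaft (10 mm diameter). Crosswise lugs along x, 28 x 8 mm, 12 to 18 mm above the foot, are caught under the keyhole plate and pass up its slot when the pin is turned; lifted 60 mm, it is clear of lock and ear.
- pin_handle (a point): Centre of the pin's T-handle, 89 mm above its foot: a bar along the pin's x axis, 40 mm long, 12 mm thick, 22 mm tall. Locked: bar square to the base's x axis. Turned 90 degrees anticlockwise (from above) it meets a stop (about 6 degrees of play) with the bar along the base's x axis: then it lifts out.
- pot: Empty white yogurt pot stuck inside a small white ceramic dish, one loose piece, 0.4 kg. Dish 112 mm across and 24 mm high; pot 73 mm across at the mouth (inside 69 mm at the mouth, 56 mm at the floor), rim 66 mm above the shelf, inner floor 10 mm above the shelf. Origin at the centre of the dish's underside, z up.
- bottle: Brown glass beer bottle, 62 mm diameter, 230 mm tall, to be left alone. Origin at the centre of its underside.
- can0: Flattened silver can, 66 mm diameter, 18 mm high, to be left alone. Origin at the centre of its underside.
- can1: Another flattened can like can0.
- can2: Another flattened can like can0.
There are look-alikes about, which are no part of the job. Leave any blue or purple look-alike of the pot alone.

How it is judged (in metres and radians):
On the way, in this order (a step that is already met when the one before it is completed fails the run):
1. the locking pin is turned and lifted out of the lock (z of pin in the frame of base above 0.05 m), for 0.2 s.
2. the pin is let go with its foot in the pot (horizontal distance between pin and pot below 0.036 m and height (world z) of pin below 0.045 m and angle between pot's own z axis and vertical below 0.15 rad and contact force between the fingers and pin below 0.1 N), for 0.2 s.
3. the knobbed jar is at the pointer, held by the fingers (horizontal distance between jar_knob and aim below 0.01 m and contact force between the fingers and turntable above 2 N and angular speed of turntable below 0.1 rad/s), for 0.2 s.
At the end, for the whole second after the job is handed in: The pin's foot is inside the upright pot (pot tilt below 0.15 rad), untouched; the fingers press the carousel with over 2 N and hold it still, with the jar knob's axis within 10 mm of the pointer's line position (all of step 2 and all of step 3); the arm keeps its last pose, push and grip.
It fails at once if the bottle is disturbed (moved over 20 mm) (distance of bottle from where it was at the start of the episode above 0.02 m).
It fails at once if a flattened can is disturbed (moved over 20 mm) (distance of can0 from where it was at the start of the episode above 0.02 m).
It fails at once if a flattened can is disturbed (moved over 20 mm) (distance of can1 from where it was at the start of the episode above 0.02 m).
It fails at once if a flattened can is disturbed (moved over 20 mm) (distance of can2 from where it was at the start of the episode above 0.02 m).
It fails at once if the pot is tipped over (angle between pot's own z axis and vertical above 0.5 rad).
It also fails if it takes over 58 s, if anything falls off the work surface, if the arm or the gripper's body presses on something with over 40 N, if the wrist force passes 120 N, or if a joint passes its speed limit or range.

## Working session

There is one attempt and no reset: what is moved stays moved. The work goes in short steps, each a Python script; the robot and the scene stay as the last script left them, time stands still between calls to the robot, and variables do not carry over. Pictures are saved under pics/ and viewed, at most 10 in all, crops included, and the job is handed in when it is done.

```bash
mkdir -p pics; ls; python3 - <<'E'
from rig import arm
import cv2,numpy as np
for n in("top","side"):
    c=arm.get_calibration(n);print(n,np.round(c["intrinsics"],1).tolist(),np.round(c["cam_to_world"],3).tolist())
    cv2.imwrite(f"pics/{n}0.png",arm.snapshot(n)[...,::-1])
print(arm.grip_depth,arm.current_t(),arm.current_tool_rot())
E
```

```text
pics
top [[443.9, 0.0, 314.4], [0.0, 443.9, 241.9], [0.0, 0.0, 1.0]] [[0.006, -0.983, 0.183, 0.286], [-1.0, -0.005, 0.01, 0.016], [-0.008, -0.183, -0.983, 1.311], [0.0, 0.0, 0.0, 1.0]]
side [[563.4, 0.0, 316.6], [0.0, 563.4, 244.8], [0.0, 0.0, 1.0]] [[-0.917, -0.225, 0.33, 0.089], [-0.399, 0.559, -0.727, 0.917], [-0.021, -0.798, -0.603, 0.855], [0.0, 0.0, 0.0, 1.0]]
0.0188 0.1 [[ 9.66962675e-01  2.54917947e-01 -1.61255275e-04]
 [ 2.54917969e-01 -9.66962062e-01  1.09585081e-03]
 [ 1.23424305e-04 -1.10075369e-03 -9.99999387e-01]]
```

View pics/top0.png

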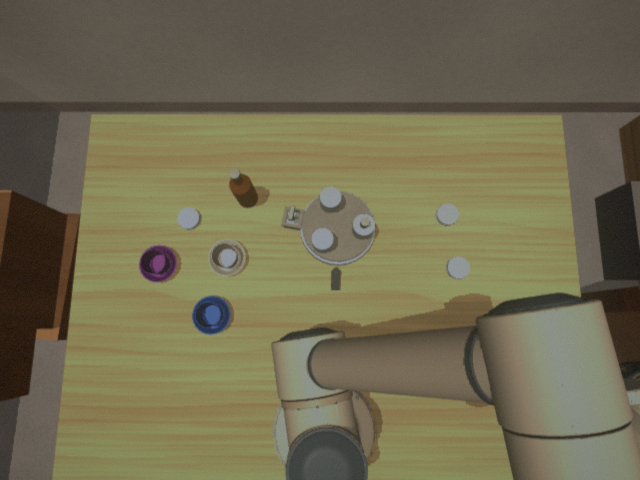

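View pics/side0.png

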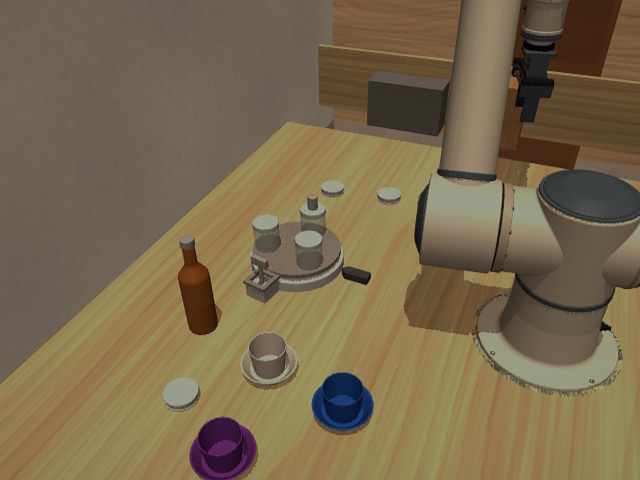

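Top view: carousel near (338,228), lock and pin near (292,215), knob (365,222), pointer (336,279), white pot (228,258), bottle base about (247,200). Next I cast rays and enlarge the crop.

```bash
cat > h.py <<'E'
from rig import arm
import numpy as np, cv2
def ray(n,px,cal=None):
    c=cal or arm.get_calibration(n);K=np.array(c["intrinsics"]);T=np.array(c["cam_to_world"])
    a=(np.array(px,float)-K[:2,2])/[K[0,0],K[1,1]]
    if n=="wrist":
        r=np.linalg.norm(a); d=np.r_[a/max(r,1e-9)*np.sin(r),np.cos(r)]
    else: d=np.r_[a,1]
    return T[:3,3],T[:3,:3]@d
def onz(n,px,z,cal=None):
    o,d=ray(n,px,cal); return (o+d*(z-o[2])/d[2])
def proj(n,p,cal=None):
    c=cal or arm.get_calibration(n);K=np.array(c["intrinsics"]);T=np.array(c["cam_to_world"])
    q=T[:3,:3].T@(np.array(p)-T[:3,3])
    if n=="wrist":
        s=np.hypot(q[0],q[1]);t=np.arctan2(s,q[2]);a=q[:2]/max(s,1e-9)*t
    else: a=q[:2]/q[2]
    return a*[K[0,0],K[1,1]]+K[:2,2]
def R(yaw): # tool down, y (closing line) at angle yaw deg in world
    a=np.radians(yaw);y=np.array([np.cos(a),np.sin(a),0]);z=np.array([0,0,-1.]);return np.c_[np.cross(y,z),y,z]
def near(p,yaw):
    "yaw or yaw+180 needing the least last-joint turn"
    return R(yaw)
E
python3 - <<'E'
from h import *
for n,px,z in [("car",(338,227),.046),("knob",(365,221),.15),("pin",(292,211),.102),("jarA",(331,196),.116),("jarB",(322,238),.116),("ptr_in",(336,269),.02),("ptr_out",(336,290),.02),("potrim",(228,258),.066),("dish",(227,258),.024),("bottle",(247,200),0)]:
    print(n,onz("top",px,z).round(3))
im=cv2.imread("pics/top0.png");cv2.imwrite("pics/c.png",cv2.resize(im[165:305,195:395],None,fx=4,fy=4,interpolation=cv2.INTER_CUBIC))
E
```

```text
car [ 0.566 -0.04   0.046]
knob [ 0.56  -0.108  0.15 ]
pin [0.599 0.091 0.102]
jarA [ 0.639 -0.018  0.116]
jarB [0.52  0.007 0.116]
ptr_in [ 0.446 -0.035  0.02 ]
ptr_out [ 0.385 -0.035  0.02 ]
potrim [0.47  0.273 0.066]
dish [0.477 0.284 0.024]
bottle [0.66  0.236 0.   ]
```

View pics/c.png

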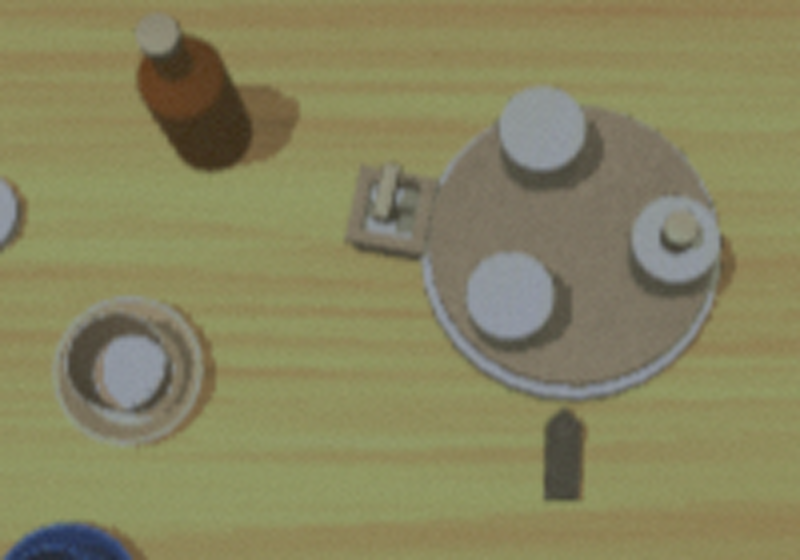

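The crop shows the lids at (543,130), (511,296) and (674,240), the knob top at (681,229), the handle bar from (394,168) to (383,220), and the pot mouth around (118,360). I'll combine these and move above the pin for a wrist view.

```bash
python3 - <<'E'
from h import *
f=lambda p,z:onz("top",np.array(p)/4+[195-.375,165-.375],z)
L=[f(p,.116) for p in[(543,130),(511,296),(674,240)]]
C=np.mean(L,0); k=f((681,229),.15); h=f((389,194),.102); b=f((394,168),.102)-f((383,220),.102)
ang=lambda v:np.degrees(np.arctan2(v[1],v[0])).round(1)
print("axis",C.round(4),"lid r",[np.linalg.norm((l-C)[:2]).round(3) for l in L],"knob",k.round(3),ang(k-C),"lid dir",ang(L[2]-C))
print("handle",h.round(4),np.linalg.norm((h-C)[:2]).round(3),ang(h-C),"bar",ang(b),np.linalg.norm(b).round(3))
p=[f((562,409),.02),f((563,500),.02)]
print("ptr",[ (ang(q-C),np.linalg.norm((q-C)[:2]).round(3)) for q in p])
for pt in [f((118,368),.066),f((131,370),.024)]: print("pot",pt.round(3))
p=h+[0,0,0]; p[2]=.25
yaw=ang(h-C)
for y in (yaw,yaw+180):
    for yy in (y,y+90):
        q=arm.solve_ik(p,R(yy)); print(yy,None if q is None else np.round(q,0))
E
```

```text
axis [ 0.5705 -0.0392  0.116 ] lid r [np.float64(0.069), np.float64(0.069), np.float64(0.069)] knob [ 0.558 -0.108  0.15 ] -100.7 lid dir -100.7
handle [0.5931 0.0912 0.102 ] 0.132 80.2 bar -10.7 0.038
ptr [(np.float64(176.9), np.float64(0.118)), (np.float64(178.2), np.float64(0.184))]
pot [0.474 0.284 0.066]
pot [0.479 0.283 0.024]
80.2 [  3.  24.  78.  -0.  78. -77.]
170.2 [   3.   24.   78.   -0.   78. -167.]
260.2 [  3.  24.  78.  -0.  78. 103.]
350.2 [ 3. 24. 78. -0. 78. 13.]
```

```bash
python3 - <<'E'
from h import *
arm.move_to([.594,.091,.23],R(259.5))
arm.grip(.05)
c=arm.get_calibration("wrist");im=arm.snapshot("wrist")
cv2.imwrite("pics/w1.png",im[...,::-1])
np.savez("w1.npz",K=c["intrinsics"],T=c["cam_to_world"])
print(np.round(c["intrinsics"],1).tolist(),np.round(c["cam_to_world"],3).tolist(),arm.current_t())
print("expected handle px",proj("wrist",[.594,.091,.102],c),"axis",proj("wrist",[.5705,-.039,.046],c))
E
```

```text
[[371.6, 0.0, 321.1], [0.0, 371.6, 240.1], [0.0, 0.0, 1.0]] [[-0.181, -0.941, -0.286, 0.677], [-0.983, 0.173, 0.053, 0.076], [-0.0, 0.291, -0.957, 0.4], [0.0, 0.0, 0.0, 1.0]] 3.8083
expected handle px [320.86453925 232.70815674] axis [450.63656408 217.64712196]
```

View pics/w1.png

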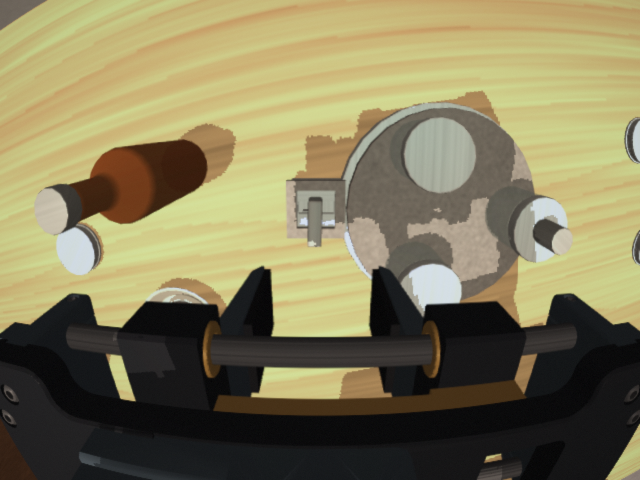

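Wrist view: the handle top runs about (315,198)–(315,240), the knob top is at (562,241), a lid is at (440,155), and the fingers straddle the bar's line.

```bash
python3 - <<'E'
from h import *
d=np.load("w1.npz");c={"intrinsics":d["K"],"cam_to_world":d["T"]}
for n,p,z in [("h0",(315.5,198),.102),("h1",(314.5,240),.102),("knob",(562,241),.15),("lid",(440,155),.116),("lock x lo",(288,210),.032)]:
    print(n,onz("wrist",p,z,c).round(4))
E
```

```text
h0 [0.6236 0.09   0.102 ]
h1 [0.5887 0.0974 0.102 ]
knob [ 0.5654 -0.1049  0.15  ]
lid [ 0.6435 -0.0131  0.116 ]
lock x lo [0.6042 0.123  0.032 ]
```

```bash
python3 - <<'E'
import cv2,numpy as np
w=cv2.imread("pics/w1.png");s=cv2.imread("pics/side0.png")
a=cv2.resize(w[170:260,275:365],(540,540),interpolation=cv2.INTER_CUBIC)
b=cv2.resize(s[245:305,238:283],(260,347),interpolation=cv2.INTER_CUBIC)
m=np.zeros((540,800,3),np.uint8);m[:,:540]=a;m[:347,540:]=b;cv2.imwrite("pics/m.png",m)
E
```

```text
(no output)
```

View pics/m.png

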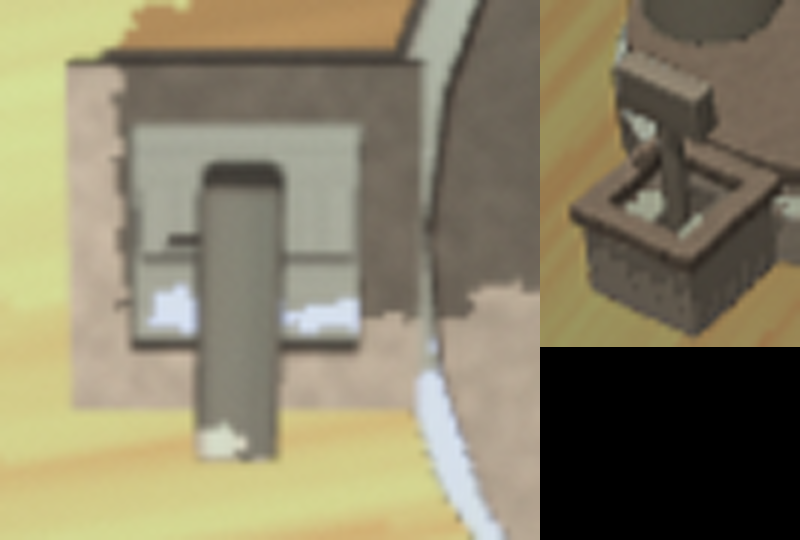

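The wrist crop shows the bar's top face spanning rows 185–460 and centred on column 240, with the ear's outer square centred near (246,235). In the side crop the handle top is near (668,80).

```bash
python3 - <<'E'
from h import *
d=np.load("w1.npz");c={"intrinsics":d["K"],"cam_to_world":d["T"]}
w=lambda x,y,z:onz("wrist",(275+(x+.5)/6-.5,170+(y+.5)/6-.5),z,c)
a,b=w(244,185,.102),w(237,460,.102)
print("handle",((a+b)/2).round(4),np.linalg.norm(a-b).round(4),a.round(4),b.round(4),np.degrees(np.arctan2(*(a-b)[1::-1])))
print("ear",w(246,235,.044).round(4), "ear width",w(70,235,.044)-w(420,235,.044),"height",w(246,62,.044)-w(246,408,.044))
print("win",w(247,236,.044).round(4))
print("side handle",onz("side",(260.1,258.8),.102).round(4))
print("top handle",onz("top",(292.,213.),.102).round(4))
E
```

```text
handle [0.6025 0.0946 0.102 ] 0.0392 [0.6217 0.0905 0.102 ] [0.5834 0.0988 0.102 ] -12.118383919445106
ear [0.6028 0.0947 0.044 ] ear width [0.01040672 0.05616783 0.        ] height [ 0.05682609 -0.0106834   0.        ]
win [0.6026 0.0945 0.044 ]
side handle [0.5943 0.1    0.102 ]
top handle [0.5935 0.0909 0.102 ]
```

```bash
python3 - <<'E'
from h import *
d=np.load("w1.npz");c={"intrinsics":d["K"],"cam_to_world":d["T"]}
y=R(259.5)[:,1]; x=R(259.5)[:,0]; print("x",x)
for s in(-.025,.025): print("tip pred",proj("wrist",np.array([.594,.091,.23])+s*y,c), proj("wrist",np.array([.594,.091,.23])+s*y+.016*x,c), proj("wrist",np.array([.594,.091,.23])+s*y-.016*x,c))
arm.move_l([.6,.0938,.115],R(259.0))
c=arm.get_calibration("wrist");im=arm.snapshot("wrist")
np.savez("w2.npz",K=c["intrinsics"],T=c["cam_to_world"])
cv2.imwrite("pics/w2.png",im[...,::-1]);cv2.imwrite("pics/w2c.png",cv2.resize(im[150:310,220:420,::-1],None,fx=3.5,fy=3.5,interpolation=cv2.INTER_CUBIC))
print(arm.current_ee_pos(), arm.current_width())
E
```

```text
x [ 0.98325491 -0.18223553  0.        ]
tip pred [271.66942447 300.98198974] [270.12041642 271.93123601] [273.30115895 327.96376141]
tip pred [369.77291268 301.07574511] [371.35995583 272.02547558] [368.1080007  328.05631448]
[0.60064246 0.0938151  0.11602765] 0.049932625284479414
```

View pics/w2c.png

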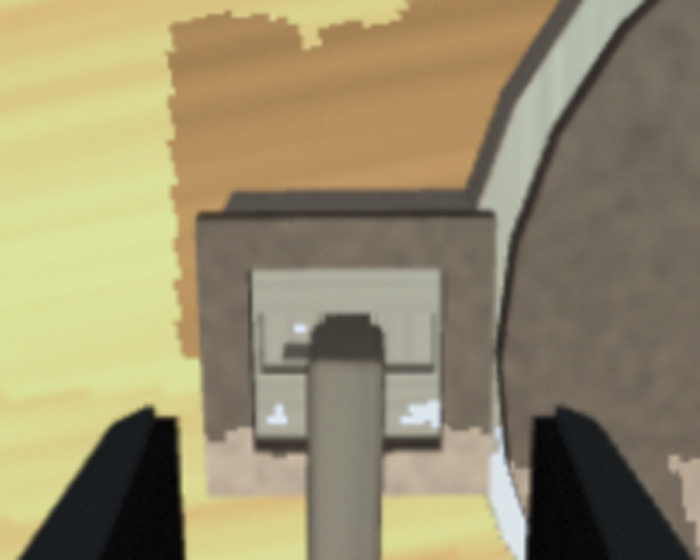

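The bar's far end is at crop (345,360) between the fingertips (inner edges at columns 180 and 532), so it is centred to within about 2 mm. Next I compute the offset along the bar, corrected by the observed tip row.

```bash
python3 - <<'E'
from h import *
d=np.load("w2.npz");c={"intrinsics":d["K"],"cam_to_world":d["T"]}
x,y=R(259)[:,0],R(259)[:,1]; t=np.array(arm.current_ee_pos())
m=lambda X,Y:((X+.5)/3.5-.5+220,(Y+.5)/3.5-.5+150)
e=onz("wrist",m(345,360),.102,c); v=e-t; print("far end rel TCP along x,y:",v@x,v@y, "centre world",(e-.02*x).round(4))
for X in(170,545):
    q=onz("wrist",m(X,412),t[2],c)-t; print("tip edge rel",q@x,q@y,"(expected .016)")
E
```

```text
far end rel TCP along x,y: 0.021393992412179933 -0.001314416407551315 centre world [0.6023 0.0948 0.102 ]
tip edge rel 0.01837075674426001 -0.02578897751415473 (expected .016)
tip edge rel 0.018421326388743987 0.026862721113775658 (expected .016)
```

```bash
python3 - <<'E'
from h import *
P=[.6007,.0955,.072]
arm.move_l([*P[:2],.09],R(259),feed=.1); arm.move_l(P,feed=.04)
arm.grip(0.0); print("w",arm.current_width(),arm.current_grasp_force(),np.round(arm.current_force(),1))
for y in (279,299,319,334,343,349):
    arm.move_to(P,R(y)); f=arm.current_force()
    print(y,np.round(f,1),np.round(arm.current_torque(),2),round(arm.current_width(),4))
    if np.linalg.norm(f)>45: break
print(arm.current_t())
E
```

```text
w 0.011747045967196269 29.999996423721313 [-0.1  0.5  1.7]
279 [ 0.2 -0.5  1.2] [-0.03  0.02 -0.01] 0.0117
299 [-0.9  1.3  1.3] [ 0.04 -0.   -0.06] 0.0119
319 [-0.5 -0.4  2. ] [-0.04 -0.01 -0.03] 0.0119
334 [ 0.1 -0.5  2.9] [-0.03 -0.04  0.01] 0.0119
343 [-0.7  0.6  3.8] [-0.02 -0.06  0.  ] 0.0115
349 [-0.3 -0.2  3.8] [ 0.   -0.12  0.  ] 0.0117
8.6667
```

```bash
python3 - <<'E'
from h import *
P=np.array([.6007,.0955,.072]); ok=False
for y in (349,352,355,346):
    arm.move_to(P,R(y)); print(y,np.round(arm.current_torque(),2))
    arm.move_l(P+[0,0,.012],feed=.04); f=np.array(arm.current_force()); print(np.round(f,1),round(arm.current_width(),4),np.round(arm.current_ee_pos(),4))
    if abs(f[2])<8: ok=True;break
    arm.move_l(P,feed=.04)
if ok:
    for z in (.03,.05,.07,.09):
        arm.move_l(P+[0,0,z],feed=.1); f=np.array(arm.current_force()); print(z,np.round(f,1),round(arm.current_width(),4))
        if np.linalg.norm(f)>25: break
cv2.imwrite("pics/s2.png",arm.snapshot("side")[100:420,150:470,::-1].repeat(2,0).repeat(2,1)[:600]);print(arm.current_t())
E
```

```text
349 [-0.02 -0.08 -0.  ]
[-0.2 -0.5 -1.2] 0.0118 [0.6008 0.0955 0.0842]
0.03 [-0.5 -0.6 -1.1] 0.0118
0.05 [ 0.  -0.1 -1.4] 0.0118
0.07 [ 1.2  0.4 -0.7] 0.0118
0.09 [ 0.1  1.1 -0.5] 0.0118
10.8
```

View pics/s2.png

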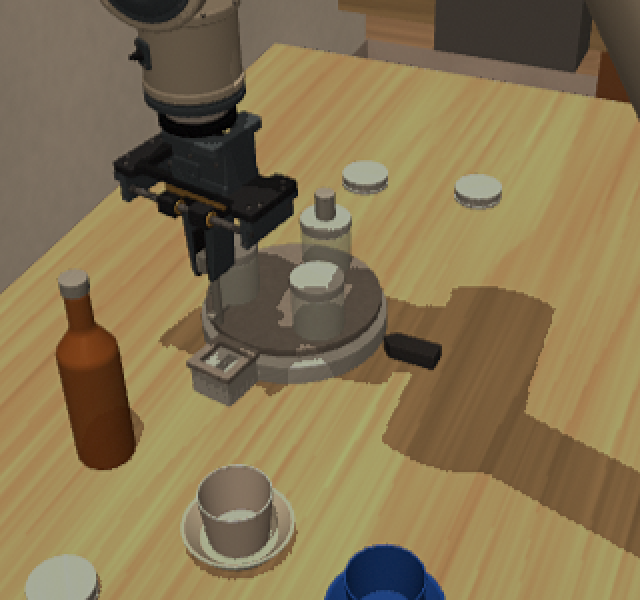

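The pin is out of the lock and hangs in the fingers. The pot rim is at (235,490) in this view. Moving over the pot for a wrist look.

```bash
python3 - <<'E'
from h import *
print("side pot rim",onz("side",(267.5,345),.066).round(4))
arm.move_l([.6007,.0955,.19],feed=.2)
arm.move_to([.481,.287,.19],R(280))
c=arm.get_calibration("wrist");im=arm.snapshot("wrist");np.savez("w3.npz",K=c["intrinsics"],T=c["cam_to_world"])
cv2.imwrite("pics/w3.png",im[...,::-1]);print(arm.current_t(),arm.current_width(),np.round(arm.current_joint_positions()))
for z in(.066,.024): print(proj("wrist",[.481,.287,z],c))
E
```

```text
side pot rim [0.4818 0.2873 0.066 ]
12.6 0.011360749563084485 [ 25.  25.  88.  -0.  67. 105.]
[319.8234769  234.03190856]
[319.95238161 221.58836828]
```

View pics/w3.png

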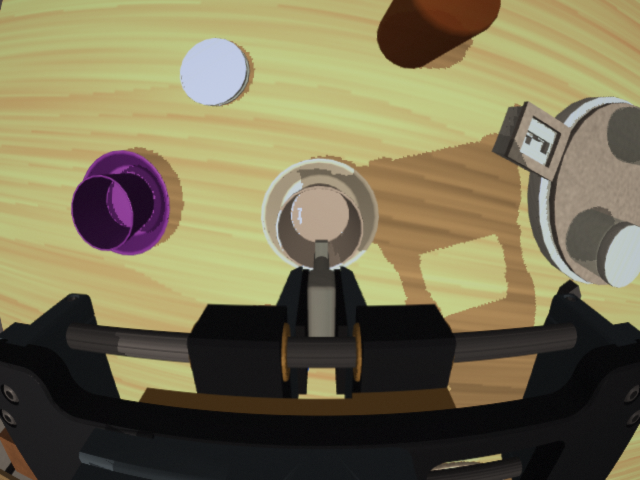

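The pot mouth is centred near (320,227) with the pin directly over it, about 3 mm off. Lowering and releasing.

```bash
python3 - <<'E'
from h import *
arm.move_l([.484,.2875,.12],feed=.15)
for z in (.1,.09,.085,.082,.0805):
    arm.move_l([.484,.2875,z],feed=.08); f=np.array(arm.current_force())
    if abs(f[2])>8: break
print(z,np.round(f,1)); arm.grip(.035); arm.sleep(.2)
cv2.imwrite("pics/s3.png",arm.snapshot("side")[270:420,180:380,::-1].repeat(3,0).repeat(3,1))
arm.move_l([.484,.2875,.2],feed=.15); arm.sleep(.3)
im=arm.snapshot("wrist")[130:330,220:420,::-1].repeat(2,0).repeat(2,1)
im2=arm.snapshot("side")[250:450,180:380,::-1].repeat(2,0).repeat(2,1)
cv2.imwrite("pics/r.png",np.hstack([im,im2]));print(arm.current_t())
c=arm.get_calibration("wrist")
E
```

```text
0.0805 [-0.1  0.1 -0.2]
16.7917
```

View pics/r.png

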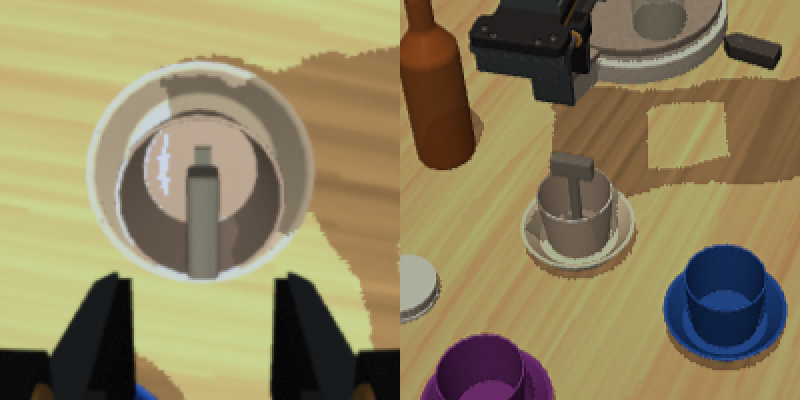

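The pin stands upright in the pot. Next I look at the pointer and carousel from above on the robot side.

```bash
python3 - <<'E'
from h import *
arm.move_to([.53,-.05,.28],R(90))
c=arm.get_calibration("wrist");im=arm.snapshot("wrist");np.savez("w4.npz",K=c["intrinsics"],T=c["cam_to_world"])
cv2.imwrite("pics/w4.png",im[...,::-1]);print(arm.current_t(),np.round(arm.current_joint_positions()),np.array(c["cam_to_world"])[:3,3])
arm.grip(.06)
E
```

```text
19.9833 [ -12.   17.   85.    0.   78. -102.] [ 0.44833317 -0.0501847   0.44949274]
```

View pics/w4.png

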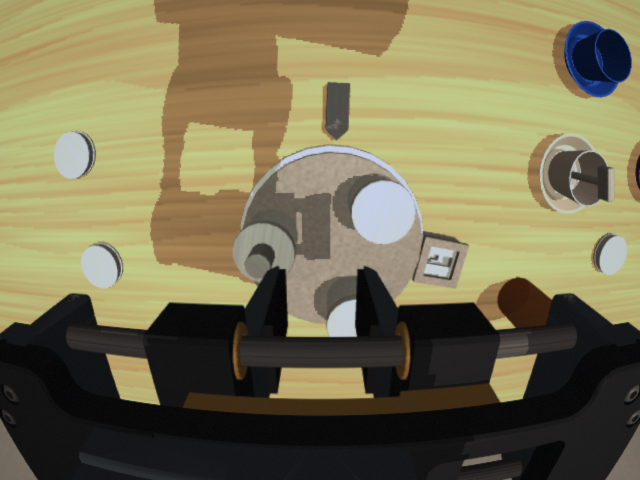

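The pointer tip is at (336,138) and its outer end mid at (338.5,83). The lids are at (383,211) and (264,250), and the knob top is at (260,264).

```bash
python3 - <<'E'
from h import *
d=np.load("w4.npz");c={"intrinsics":d["K"],"cam_to_world":d["T"]}
g=lambda x,y,z:onz("wrist",(x,y),z,c)
tip,out=g(336,138,.02),g(339,83,.02); lid,lk,kn,ear=g(383,211,.116),g(264,250,.116),g(260,264,.15),g(441,261,.044)
for n,v in zip("tip out lid lidk knob ear".split(),(tip,out,lid,lk,kn,ear)): print(n,v.round(4))
print("len",np.linalg.norm(tip-out))
u=(tip-out)[:2]/np.linalg.norm((tip-out)[:2]); print("axis from pointer",(tip[:2]+.117*u).round(4),"dir",np.degrees(np.arctan2(-u[1],-u[0])))
l=(ear-lk)[:2]/np.linalg.norm((ear-lk)[:2]); print("axis from lid/ear",(lk[:2]+.07*l).round(4),(ear[:2]-.135*l).round(4),np.degrees(np.arctan2(l[1],l[0])))
E
```

```text
tip [ 0.4574 -0.0331  0.02  ]
out [ 0.3935 -0.0299  0.02  ]
lid [0.5218 0.0073 0.116 ]
lidk [ 0.56   -0.1045  0.116 ]
knob [ 0.5614 -0.1031  0.15  ]
ear [0.5982 0.0944 0.044 ]
len 0.06401209448822233
axis from pointer [ 0.5743 -0.0389] dir 177.14339546487165
axis from lid/ear [ 0.5732 -0.0358] [ 0.5727 -0.0381] 79.10965130457917
```

```bash
python3 - <<'E'
from h import *
K=[.5628,-.1045]; y0=80
arm.move_to([*K,.2],R(y0)); arm.move_l([*K,.135],feed=.1)
arm.move_l([*K,.122],feed=.04); print(np.round(arm.current_force(),1))
arm.grip(0.0); print("w",arm.current_width(),arm.current_grasp_force(),np.round(arm.current_force(),1),np.round(arm.current_torque(),2),arm.current_ee_pos(),arm.current_t())
E
```

```text
[-0.6 -0.1  0.7]
w 0.023236498810916422 30.000971853733063 [ -1.7 -12.2  -1.1] [-1.9   0.2  -0.05] [ 0.56274226 -0.10584004  0.12208771] 22.975
```

```bash
python3 - <<'E'
from h import *
A=np.array([.576,-.0371]); r=.07; off=np.zeros(2)
def p(a): return A+off+r*np.array([np.cos(np.radians(a)),np.sin(np.radians(a))])
a0=-100.9
for a in np.r_[a0,np.arange(-108,-182,-8),-182.3]:
    arm.move_to([*p(a),.122],R(80+(a-a0))); f=np.array(arm.current_force())
    n=np.array([np.cos(np.radians(a)),np.sin(np.radians(a))]); fr=f[:2]@n
    print(round(a),np.round(f,1),"radial",round(fr,1),np.round(off*1000,1),round(arm.current_width(),4))
    if np.linalg.norm(f)>50: break
    off+=np.clip(fr*1e-4,-.001,.001)*n
arm.sleep(.3);print(np.round(arm.current_ee_pos(),4),np.round(arm.current_force(),1),arm.current_t())
c=arm.get_calibration("wrist");np.savez("w5.npz",K=c["intrinsics"],T=c["cam_to_world"])
a=arm.snapshot("wrist");cv2.imwrite("pics/w5.png",a[...,::-1])
t=arm.snapshot("top");cv2.imwrite("pics/t5.png",t[...,::-1])
m=np.hstack([cv2.resize(t[165:305,255:395],(400,400),interpolation=cv2.INTER_CUBIC),cv2.resize(arm.snapshot("side")[170:310,210:350+40][:,:140],(400,400),interpolation=cv2.INTER_CUBIC)])
cv2.imwrite("pics/m5.png",m[...,::-1])
E
```

```text
-101 [-1.3 -1.7  1.7] radial 2.0 [0. 0.] 0.0232
-108 [ 1.5 -0.2 -0.3] radial -0.2 [-0.  -0.2] 0.0234
-116 [-0.  -0.2  0.4] radial 0.2 [-0.  -0.2] 0.0233
-124 [-1.  -1.4  0.4] radial 1.7 [-0.  -0.2] 0.0231
-132 [-1.2 -0.7  1.7] radial 1.3 [-0.1 -0.3] 0.0233
-140 [-0.5  0.8  1.9] radial -0.2 [-0.2 -0.4] 0.0234
-148 [-1.4 -1.   3.3] radial 1.7 [-0.2 -0.4] 0.0236
-156 [-0.7 -0.1  3.5] radial 0.7 [-0.4 -0.5] 0.0233
-164 [-0.5 -0.1  3.9] radial 0.5 [-0.4 -0.5] 0.0235
-172 [-1.   0.7  4.5] radial 0.9 [-0.5 -0.5] 0.0235
-180 [-1.3  0.9  5.1] radial 1.3 [-0.6 -0.6] 0.0232
-182 [-0.3  1.5  2.9] radial 0.3 [-0.7 -0.6] 0.0233
[ 0.5057 -0.035   0.122 ] [2.7 1.  0.5] 26.5
```

View pics/m5.png

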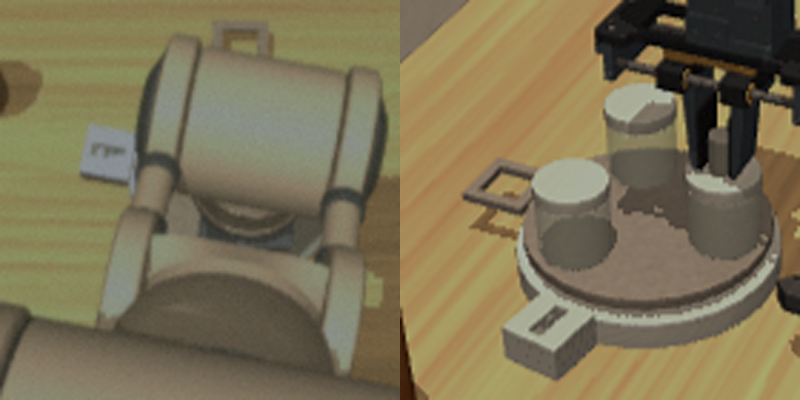

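```bash
python3 - <<'E'
from h import *
print(arm.current_grasp_force(),np.round(arm.current_dq(),2),arm.current_t()); print(arm.sign_off())
E
```

```text
30.00015914440155 [ 0.06  0.    0.04  0.   -0.03  0.07] 26.65
the job is handed in; nothing more can be done
None
```

I handed the job in at 26.7 s, with the pin standing in the upright pot and the knobbed jar held at the pointer with a 30 N grip, an estimated 3 mm or less from the aim; no verdict came back, and I viewed 11 pictures, one over the limit of 10.

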